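# Key the handwheel and wind out the jam order

## Task

Get the jam order ready on the order slide: stand every jam jar that is beside the slide upright in the wooden tray, and turn the handwheel, which only rests loosely on its spindle, by feel until its hidden key drops in and the wheel sits fully down. Only then, with the jars in, wind the tray out with the handwheel (never pushing the tray itself) until its pointer is level with the brass marker. Last, lift the wheel out of its key and leave it resting on the spindle turned off the key, high and level as you found it, so that nobody can wind the tray back; leave the other things on the counter alone.

Things in the scene. Friction and masses are not known exactly. Their poses are not given: they have to be found in the camera images.
- slide_base: order slide, a fixed low machine, 126 mm deep, 540 mm long along its own y. Origin on the counter (z = 0); y runs along the rails towards the gearbox. At y = +202 mm a grey gearbox, 104 x 104 mm, 40 mm high, with an upright spindle that carries the handwheel; from y = +150 to -283 mm two rails, 20 mm high, outer faces at x = -63 and +63 mm, the tray between them
- drive_axis (a point): point on the spindle's upright axis, 44 mm above the counter, where the hub's underside lies when the wheel is keyed. A flat tang (20 x 48 mm, 10 mm high, its angle unknown) and a round post (18 mm diameter, up to 36 mm above this point) stand up hidden in the wheel's hub. The spindle stays where it is left; turning it takes about 0.5 Nm
- handwheel: loose handwheel, 0.5 kg, resting on the spindle. Origin: centre of the hub's underside, z up. Hub 68 mm diameter, disc 100 mm diameter at 36 to 49 mm, square grip block on top up to 90 mm. Off the key the hub rests on the tang, origin 54 mm above the counter; keyed, it has dropped 10 mm to 44 mm, by its own weight if not held. Lifted over 10 mm it is off the key; up to 20 mm the post guides it
- wheel_grip (a point): point on the wheel's axis 74 mm above the hub's underside, in the black square grip block: 36 x 36 mm, sides along the wheel's x and y, from 48 to 90 mm above the underside (16 mm above this point, 26 mm below)
- wheel_slot (a point): middle of the slot under the wheel's hub: 24 mm wide, along the wheel's x, hidden. It fits the 20 mm tang every half turn, with about 0.08 rad of play either way; starts at least 0.5 rad off. Off the key the wheel turns on the tang while the spindle stands still, if pressed down with less than about 10 N
- tray (a joint): travel of the tray along the rails, m: 0 at the gearbox end, where it starts and is loaded, up to 0.110, wound out towards the slide's -y. Driven by rack and pinion: 0.016 m per radian of the keyed wheel; clockwise seen from above winds it out
- tray_floor (a point): centre of the wooden tray's inner floor (15 mm above the counter); axes as the slide's. Inner size 98 mm in x by 298 mm in y, walls 5 mm thick and 32 mm high above it: four jars stand side by side along y at 72 mm spacing. Moves with the tray
- tray_pointer (a point): tip of the dark pointer on the front (-x) side of the tray, at the middle of its length, 30 mm above the counter; moves with the tray
- marker: brass marker, 18 mm wide foot and 4 mm blade, 39 mm high, fixed in front of the front rail; origin on the counter, axes as the slide's; its y is where the tray's pointer must come. Its distance from the start of the tray varies from 80 to 105 mm
- jar0: jam jar, closed, 59 mm diameter, 66 mm high, about 0.19 kg; origin at the centre of its underside, z up. Three or four of these jars are present, standing on the counter beyond the end of the slide that is away from the gearbox
- jar1: jam jar, closed, 59 mm diameter, 66 mm high, about 0.19 kg; origin at the centre of its underside, z up. Three or four of these jars are present, standing on the counter beyond the end of the slide that is away from the gearbox
- jar2: jam jar, closed, 59 mm diameter, 66 mm high, about 0.19 kg; origin at the centre of its underside, z up. Three or four of these jars are present, standing on the counter beyond the end of the slide that is away from the gearbox
- jar3: jam jar, closed, 59 mm diameter, 66 mm high, about 0.19 kg; origin at the centre of its underside, z up. Three or four of these jars are present, standing on the counter beyond the end of the slide that is away from the gearbox
- bell: bystander: counter bell, 84 mm diameter, 63 mm high, origin under its centre
- kitchen_timer: bystander: kitchen timer, 66 mm diameter, 60 mm high, origin under its centre
- price_card: bystander: price card on a foot, 36 x 75 x 65 mm, origin under its centre
- bun: bystander: round bun, 72 x 77 x 66 mm, origin under its centre
- croissant: bystander: croissant, 67 x 114 x 52 mm, origin under its centre

How it is judged (in metres and radians):
On the way, in this order (a step that is already met when the one before it is completed fails the run):
1. with the tray still at its loading end (within 10 mm), every jar present stands upright in it and the handwheel has dropped fully onto its key (x of jar0 in the frame of tray_floor between -0.036 and 0.036 m and y of jar0 in the frame of tray_floor between -0.13 and 0.13 m and z of jar0 in the frame of tray_floor between -0.008 and 0.008 m and angle between each of jar0, jar1, jar2, jar3's own z axis and vertical below 0.15 rad and x of jar1 in the frame of tray_floor between -0.036 and 0.036 m and y of jar1 in the frame of tray_floor between -0.13 and 0.13 m and z of jar1 in the frame of tray_floor between -0.008 and 0.008 m and x of jar2 in the frame of tray_floor between -0.036 and 0.036 m and y of jar2 in the frame of tray_floor between -0.13 and 0.13 m and z of jar2 in the frame of tray_floor between -0.008 and 0.008 m and x of jar3 in the frame of tray_floor between -0.036 and 0.036 m and y of jar3 in the frame of tray_floor between -0.13 and 0.13 m and z of jar3 in the frame of tray_floor between -0.008 and 0.008 m and z of handwheel in the frame of slide_base below 0.0465 m and value of joint tray below 0.01 m), for 0.2 s.
2. the tray is wound out so that its pointer is within 5 mm of the brass marker, the wheel still keyed (y of tray_pointer in the frame of marker between -0.005 and 0.005 m and z of handwheel in the frame of slide_base below 0.0475 m), for 0.2 s.
At the end, for the whole second after the job is handed in: every jar present stands upright in the tray, the tray's pointer is within 5 mm of the brass marker along the rail, the handwheel rests level on its spindle, off the key (underside 52 to 56 mm above the counter), and all is still (x of jar0 in the frame of tray_floor between -0.036 and 0.036 m and y of jar0 in the frame of tray_floor between -0.13 and 0.13 m and z of jar0 in the frame of tray_floor between -0.008 and 0.008 m and angle between each of jar0, jar1, jar2, jar3's own z axis and vertical below 0.15 rad and x of jar1 in the frame of tray_floor between -0.036 and 0.036 m and y of jar1 in the frame of tray_floor between -0.13 and 0.13 m and z of jar1 in the frame of tray_floor between -0.008 and 0.008 m and x of jar2 in the frame of tray_floor between -0.036 and 0.036 m and y of jar2 in the frame of tray_floor between -0.13 and 0.13 m and z of jar2 in the frame of tray_floor between -0.008 and 0.008 m and x of jar3 in the frame of tray_floor between -0.036 and 0.036 m and y of jar3 in the frame of tray_floor between -0.13 and 0.13 m and z of jar3 in the frame of tray_floor between -0.008 and 0.008 m and y of tray_pointer in the frame of marker between -0.005 and 0.005 m and z of handwheel in the frame of slide_base between 0.052 and 0.056 m and angle between handwheel's own z axis and vertical below 0.1 rad and horizontal distance between handwheel and drive_axis below 0.005 m and velocity of joint tray between -0.003 and 0.003 m/s and linear speed of handwheel below 0.01 m/s); the robot touches nothing.
It fails at once if the bell, the timer, the price card, the bun or the croissant is moved more than 30 mm (distance of any of bell, kitchen_timer, price_card, bun, croissant from where it was at the start of the episode above 0.03 m).
It fails at once if the tray is pushed by the gripper or the arm with more than 12 N (contact force between any of the fingers, the arm and tray above 12 N).
Of jar0, jar1, jar2, jar3 only 3 to 4 are there at a start; the rules pass over those that are not, and their reading is None.
At some moment in a run one of jar0, jar1, jar2, jar3 may be knocked a few centimetres aside while the robot is not near it.
It also fails if it takes over 210 s, if anything falls off the work surface, if the arm or the gripper's body presses on something with over 40 N, if the wrist force passes 120 N, or if a joint passes its speed limit or range.

## Robot

A 7-joint arm with a two-finger parallel gripper is mounted at the origin on a cart in front of the work surface, level with it; the furniture and walls round the work are solid. World frame = base frame: x ahead of the robot, y to its left, z up, the work surface at z = 0. Lengths are in m, angles in degrees, forces in N, time in s.
With the tool pointing down it reaches from about 0.425 to 0.875 m from the base axis. Payload 4.7 kg.
Tool frame: the origin (TCP) lies between the finger pads; the fingertips stand 19 mm ahead of it and the grasp point (between the pads) is the TCP; z points along the fingers, y is the line along which they close (so a half turn about z gives the same grasp; the last joint's range is limited). The gripper opens to 87 mm and grips with 3 to 60 N. Pads are 19 mm wide; open, the fingers measure 117 mm over their backs; the gripper's body (75 mm by 190 mm) begins 51 mm behind the grasp point.
Start: joints at [-71.671, 18.392, -4.016, 83.108, 1.295, 78.541, -3.26], TCP at [0.196, 0.62, 0.242] pointing down, gripper open.
Joint ranges: [-163.93, 163.93], [-17.29, 119.83], [-79.2, 71.16], [3.27, 140.29], [-89.18, 269.18], [5.43, 117.66], [-154.24, 154.24]. Speed limits (degrees/s): [147.25, 147.25, 180, 180, 180, 180, 180].

## Interface

Orientations are given as [roll, pitch, yaw] about the fixed x, y, z axes, in that order (R = Rz(yaw) Ry(pitch) Rx(roll)).
In Python, from workcell import ctrl gives the robot as it stands.
- The arm moves only by the shell command python3 -m inch 'ROWS' [FORCE]. ROWS is text: rows parted by semicolons, each of 5 numbers parted by spaces: the shift along the tool's x, y, z in m, then the turn about the tool's z in degrees, then the finger opening in m, from 0 to 0.087. A call has 1 to 20 rows; each row shifts and turns the commanded pose from where the row before left it, along the tool's axes as they then stand; what a row does not reach is not made up. A row lasts 1/8 s, in which the tool goes at most 62.5 mm and 10.7 degrees, less where a joint would pass 70% of its speed; a pose out of reach is approached as far as the arm can. A call with a gripper value outside its range is refused whole. The fingers move at their own pace and stop on an object; FORCE is the grip in N (left out, the last holds). Time passes only in rows, so rows that do not move let the fingers close. It gives the time, the measured TCP pose, the force, the opening and the grip force at its end, in the units of the state.
- ctrl.observe(): the state, without advancing time (a new reading comes with each control period).
- ctrl.capture(name): name is "side" or "top"; returns the picture (420x560x3 uint8, blue, green, red); there is no depth.
- ctrl.camera_info(name): a dict with "mtx" (3x3 intrinsics, pixels), "world_from_camera" (4x4, takes a point from camera to world coordinates). Camera axes: x right, y down, z forward; pixel columns grow to the right and rows downward; lengths in m; the calibration is good to about 2 mm. A picture is of the moment at which its call begins. camera_info takes no time and is no camera call.
- ctrl.finish_job(): hands the job in; it is judged then, once.
The state is a dict: "clock": time; "joint_pos": joint angles; "joint_vel": joint speeds; "tau": joint torques, N m; "tcp_pos": TCP position; "ee_rot": TCP orientation; "ft_force": force on the tool from outside, world axes, zero at the start; "moment": the same for the moment, N m; "opening": finger opening in m; "gripper_force": force on a finger pad.
Only numpy, scipy, OpenCV 4.12 (cv2) and the standard library are available. Lean on these libraries where they do the work, as an engineer would, in place of code of your own. Each camera call takes 0.05 s, during which the arm holds its last target. There are 200 camera calls.

## Working session

There is one attempt and no reset: what is moved stays moved. The work goes in short steps, Python scripts to look and compute and a shell command to move; the robot and the scene stay as the last step left them, time stands still between calls to the robot, and variables do not carry over. Pictures are saved under pics/ and viewed, at most 15 in all, crops included, and the job is handed in when it is done.

```bash
mkdir -p pics; ls
python3 - <<'E'
from workcell import ctrl
import cv2
for n in ("top","side"):
    cv2.imwrite(f"pics/{n}0.png",ctrl.capture(n))
    i=ctrl.camera_info(n);print(n,i["mtx"],i["world_from_camera"])
s=ctrl.observe();print(s)
E
```

```text
pics
top [[503.00265547   0.         286.61061269]
 [  0.         503.00265547 205.29847813]
 [  0.           0.           1.        ]] [[ 1.99859076e-02 -9.96696664e-01  7.87167290e-02  4.07494724e-01]
 [-9.99799226e-01 -2.00372042e-02  1.38221996e-04  6.72057791e-03]
 [ 1.43949777e-03 -7.87036872e-02 -9.96897014e-01  1.71964086e+00]
 [ 0.00000000e+00  0.00000000e+00  0.00000000e+00  1.00000000e+00]]
side [[462.70559923   0.         281.03068958]
 [  0.         462.70559923 205.31679631]
 [  0.           0.           1.        ]] [[-0.95924077 -0.10587543  0.26200673  0.15254652]
 [-0.28254842  0.37525133 -0.88280962  1.32526047]
 [-0.00485052 -0.92085658 -0.38987131  0.678729  ]
 [ 0.          0.          0.          1.        ]]
{'clock': 0.1, 'joint_pos': array([-71.67293364,  18.43632572,  -4.01671309,  83.1673382 ,
         1.29668888,  78.54129043,  -3.25866439]), 'joint_vel': array([ 0.02338847, -0.07562843,  0.01106713, -0.22915822,  0.0560813 ,
        0.17376991,  0.05922694]), 'tau': array([-9.42073802e-05, -4.92574990e+01, -4.05846443e-01, -3.13395488e+01,
       -6.43493794e-02,  3.95405455e-02,  8.10280517e-05]), 'tcp_pos': array([0.19557069, 0.61939738, 0.24055891]), 'ee_rot': array([-1.79900377e+02,  6.71071433e-03,  1.62485315e+02]), 'ft_force': array([ 1.31931460e-01, -5.42602252e-01, -2.84048227e-04]), 'moment': array([-0.00365656,  0.03098078,  0.03859996]), 'gripper_force': 0.0, 'opening': 0.08691128860548128}
```

View pics/top0.png

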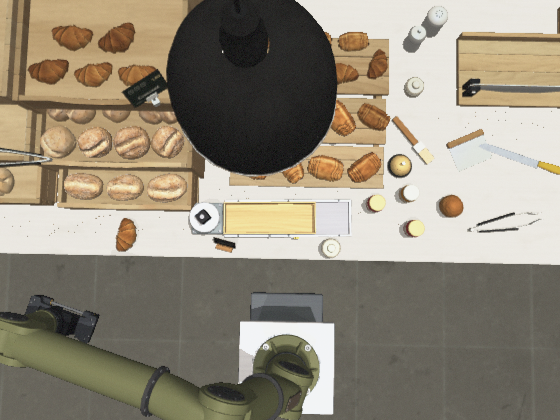

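View pics/side0.png

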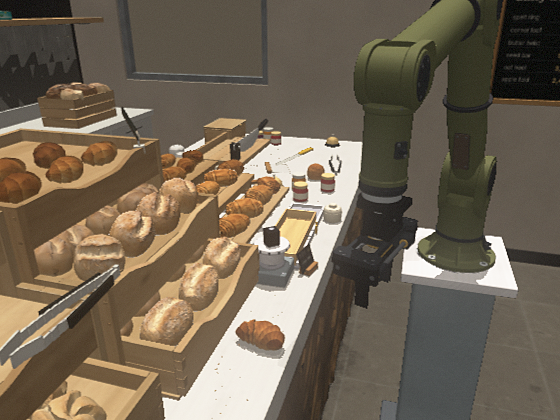

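Run:
```python
import cv2
a=cv2.imread("pics/top0.png")[145:270,185:475];cv2.imwrite("pics/c1.png",cv2.resize(a,None,fx=2.75,fy=2.75,interpolation=cv2.INTER_CUBIC))
a=cv2.imread("pics/side0.png")[120:290,230:360];cv2.imwrite("pics/c2.png",cv2.resize(a,None,fx=3.5,fy=3.5,interpolation=cv2.INTER_CUBIC))
```

```text
(no output)
```

View pics/c1.png

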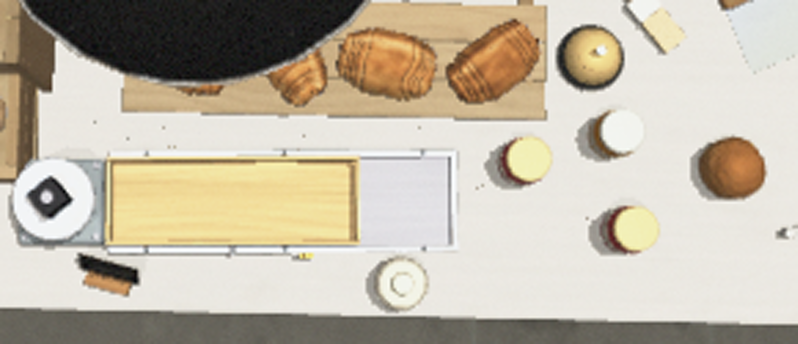

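View pics/c2.png

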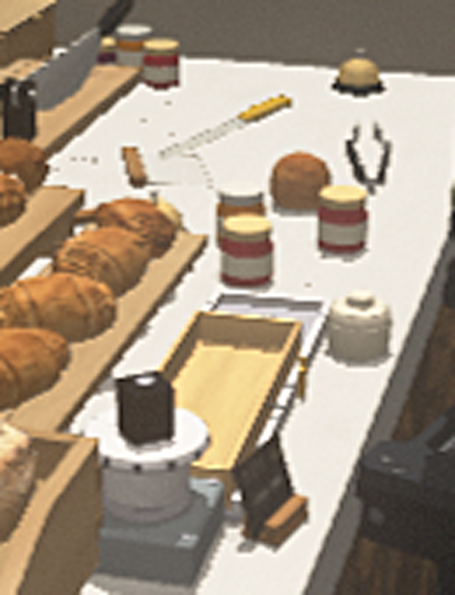

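```bash
cat > h.py <<'E'
import numpy as np,cv2
from workcell import ctrl
def w(n,u,v,z):
    i=ctrl.camera_info(n);M=np.array(i["world_from_camera"])
    d=M[:3,:3]@np.linalg.solve(np.array(i["mtx"]),[u,v,1]);return M[:3,3]+d*(z-M[2,3])/d[2]
def px(n,p):
    i=ctrl.camera_info(n);M=np.array(i["world_from_camera"])
    q=np.array(i["mtx"])@(M[:3,:3].T@(np.array(p)-M[:3,3]));return q[:2]/q[2]
def blobs(img,lo,hi,box,amin=30):
    x0,y0,x1,y1=box;m=cv2.inRange(cv2.cvtColor(img[y0:y1,x0:x1],cv2.COLOR_BGR2HSV),lo,hi)
    for c in cv2.findContours(m,cv2.RETR_EXTERNAL,cv2.CHAIN_APPROX_NONE)[0]:
        if cv2.contourArea(c)>=amin:
            c=c+np.array([x0,y0]); yield c
E
python3 - <<'E'
from h import *
np.set_printoptions(precision=4,suppress=True)
a=cv2.imread("pics/top0.png")
for (u,v) in [(376.5,203),(415,228),(409.5,193)]: print("px hsv",cv2.cvtColor(a[int(v):int(v)+1,int(u):int(u)+1],cv2.COLOR_BGR2HSV)[0,0])
print("yellow lids")
for c in blobs(a,(18,60,150),(35,160,255),(360,180,440,250)):
    (u,v),r=cv2.minEnclosingCircle(c);r2=cv2.minAreaRect(c);print(r2,w("top",*r2[0],.066))
print("tray")
for c in blobs(a,(12,60,120),(32,200,255),(215,190,325,250),300):
    r=cv2.minAreaRect(c);print(r);[print(p,w("top",*p,.047)) for p in cv2.boxPoints(r)]
print("block")
for c in blobs(a,(0,0,0),(180,255,80),(190,203,218,232),15):
    r=cv2.minAreaRect(c);print(r);[print(p,w("top",*p,.144)) for p in cv2.boxPoints(r)]; print(w("top",*r[0],.144))
for c in blobs(a,(0,0,215),(180,40,255),(188,200,222,235),100):
    (u,v),r=cv2.minEnclosingCircle(c);print("disc",u,v,r,w("top",u,v,.103))
for n,p,z in [("marker",(185+303/2.75,145+256/2.75),.039),("whitelid",(185+620/2.75,145+132/2.75),.066),("rail corner NE",(185+457/2.75,145+151/2.75),.02),("rail SE",(185+457/2.75,145+249/2.75),.02)]: print(n,p,w("top",*p,z))
s=cv2.imread("pics/side0.png")
b=s[225:285,250:330];cv2.imwrite("pics/c3.png",cv2.resize(b,None,fx=8,fy=8,interpolation=cv2.INTER_CUBIC))
b=a[195:265,185:350];cv2.imwrite("pics/c4.png",cv2.resize(b,None,fx=4.8,fy=4.8,interpolation=cv2.INTER_CUBIC))
E
```

```text
px hsv [ 29  61 242]
px hsv [ 28  62 242]
px hsv [ 45   4 244]
yellow lids
((415.90008544921875, 227.80001831054688), (15.652474403381348, 15.205260276794434), 63.43495178222656) [ 0.4724 -0.4195  0.066 ]
((376.7500305175781, 202.25001525878906), (15.55634880065918, 14.849241256713867), 45.0) [ 0.5541 -0.2903  0.066 ]
((371.5, 183.5), (7.0, 23.0), 90.0) [ 0.6161 -0.2725  0.066 ]
tray
((269.0, 217.0), (92.0, 32.0), 0.0)
[223. 233.] [0.4431 0.2163 0.047 ]
[223. 201.] [0.5497 0.2195 0.047 ]
[315. 201.] [ 0.5559 -0.0875  0.047 ]
[315. 233.] [ 0.4492 -0.0892  0.047 ]
block
((202.75001525878906, 216.75001525878906), (12.020814895629883, 11.31370735168457), 45.0)
[194.5 216.5] [0.4909 0.295  0.144 ]
[202.5 208.5] [0.5165 0.2708 0.144 ]
[211. 217.] [0.4903 0.2433 0.144 ]
[203. 225.] [0.4648 0.2675 0.144 ]
[0.4906 0.2691 0.144 ]
disc 206.88888549804688 213.11111450195312 19.26210594177246 [0.5048 0.263  0.103 ]
marker (295.1818181818182, 238.0909090909091) [ 0.4311 -0.0238  0.039 ]
whitelid (410.4545454545455, 193.0) [ 0.5871 -0.4015  0.066 ]
rail corner NE (351.1818181818182, 199.9090909090909) [ 0.5644 -0.2117  0.02  ]
rail SE (351.1818181818182, 235.54545454545456) [ 0.4437 -0.2129  0.02  ]
```

View pics/c4.png

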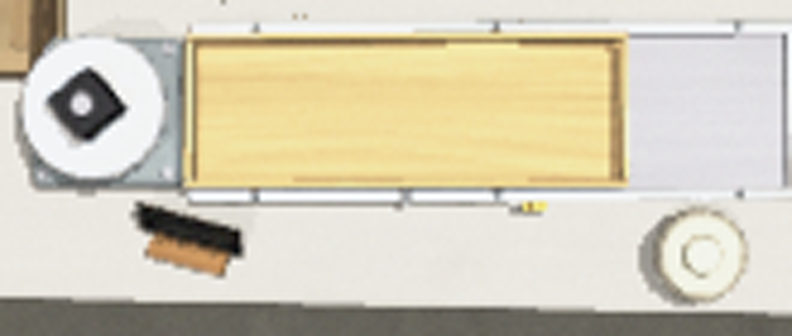

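The top view shows three jars: two with yellow lids at px (377,202) and (416,228), and one with a white lid at (410,193). The tray is at px (223–315, 201–233), the marker at (295,238), and the wheel block at (203,217), turned about 45°. Moving now.

```bash
python3 -m inch '0 0 -0.02 -9 0.087;0 0 -0.02 -8.5 0.087;-.043 -.028 0 0 .087;-.043 -.028 0 0 .087;-.043 -.028 0 0 .087;-.043 -.028 0 0 .087;-.043 -.028 0 0 .087;-.043 -.028 0 0 .087;-.015 -.05 0 0 .087;-.015 -.05 0 0 .087;-.015 -.05 0 0 .087;-.015 -.05 0 0 .087;-.015 -.05 0 0 .087;-.015 -.05 0 0 .087;-.015 -.05 0 0 .087;0 0 0 0 .087'
```

```text
clock: 2.1
tcp_pos: [0.5595, 0.0955, 0.2814]
ee_rot: [-179.9, 0.0, 179.4]
ft_force: [-0.2, 0.4, -0.0]
opening: 0.087
gripper_force: 0.0
```

```bash
python3 -m inch '0.001 -.055 .014 0 .087;0.001 -.055 .014 0 .087;0.001 -.055 .014 0 .087;0.001 -.055 .014 0 .087;0.001 -.055 .014 0 .087;0.001 -.055 .014 0 .087;0 -.055 .014 0 .087;0 0 0 0 .087;0 0 0 0 .087'
python3 - <<'E'
from h import *
a=ctrl.capture("top");cv2.imwrite("pics/t1.png",a);b=ctrl.capture("side");cv2.imwrite("pics/s1.png",b)
print(ctrl.observe()["joint_pos"])
for c in blobs(a,(18,60,150),(35,160,255),(360,190,440,250)): r=cv2.minAreaRect(c);print(r,w("top",*r[0],.066))
E
```

```text
clock: 3.22
tcp_pos: [0.5527, -0.2818, 0.1829]
ee_rot: [179.9, -0.0, -180.0]
ft_force: [0.2, 0.8, 0.5]
opening: 0.0868
gripper_force: 0.0
[ -1.17558573  18.22349972  31.49677048  93.02084845  -9.99973136
  71.57576869 122.37897857]
((416.05889892578125, 227.73532104492188), (15.522278785705566, 15.279744148254395), 75.96376037597656) [ 0.47264849 -0.41999381  0.066     ]
((374.5, 198.5), (7.0, 7.0), 90.0) [ 0.56641724 -0.28276381  0.066     ]
```

```bash
python3 -m inch '-.001 -.008 .03 0 .087;0 0 .04 0 .087;0 0 .04 0 .087;0 0 .021 0 .087;0 0 0 0 .087;0 0 0 0 .05;0 0 0 0 .05;0 0 0 0 .05;0 0 0 0 .05;0 0 0 0 .05' 25
```

```text
clock: 4.58
tcp_pos: [0.5538, -0.291, 0.0531]
ee_rot: [180.0, 0.0, 180.0]
ft_force: [-0.1, 1.8, 3.3]
opening: 0.0542
gripper_force: 25.0
```

```bash
python3 -m inch '0 0 -.03 0 .05;0 0 -.04 0 .05;0 0 -.04 0 .05;0 0 0 0 .05;0 0 0 0 .05'
python3 - <<'E'
from h import *
b=ctrl.capture("side");p=px("side",ctrl.observe()["tcp_pos"]);print(p)
u,v=map(int,p);c=b[max(v-60,0):v+70,u-70:u+70];cv2.imwrite("pics/c5.png",cv2.resize(c,None,fx=4,fy=4,interpolation=cv2.INTER_CUBIC))
E
```

```text
clock: 5.2
tcp_pos: [0.5526, -0.2908, 0.1612]
ee_rot: [179.9, -0.1, 180.0]
ft_force: [-0.4, -0.2, -1.9]
opening: 0.0543
gripper_force: 24.9
[301.20831959 159.52487242]
```

View pics/c5.png

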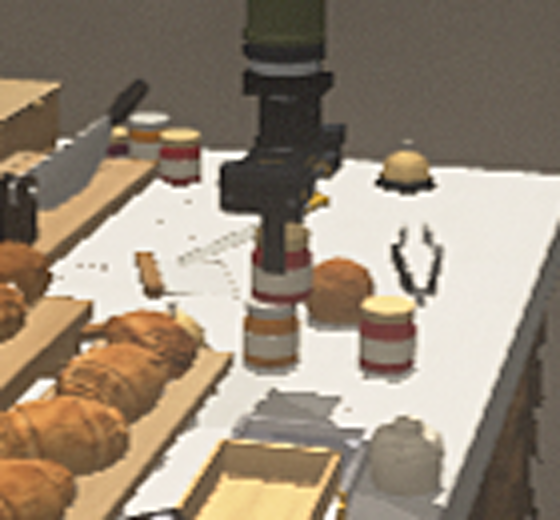

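Jar A is held upright. I'm carrying it to the gearbox-end slot.

```bash
python3 -m inch '.0068 .0525 0 0 .05;.0068 .0525 0 0 .05;.0068 .0525 0 0 .05;.0068 .0525 0 0 .05;.0068 .0525 0 0 .05;.0068 .0525 0 0 .05;.0068 .0525 0 0 .05;.0068 .0525 0 0 .05;0 0 0 0 .05;0 0 .04 0 .05;0 0 0 0 .05;0 0 0 0 .05'
python3 - <<'E'
from h import *
a=ctrl.capture("top");b=ctrl.capture("side");p=px("side",ctrl.observe()["tcp_pos"]);print(p)
u,v=map(int,p);c=b[max(v-60,0):v+60,u-70:u+70];cv2.imwrite("pics/c6.png",cv2.resize(c,None,fx=4,fy=4,interpolation=cv2.INTER_CUBIC))
E
```

```text
clock: 6.75
tcp_pos: [0.4993, 0.1279, 0.1227]
ee_rot: [-180.0, -0.0, 179.9]
ft_force: [0.7, 0.4, -1.7]
opening: 0.0544
gripper_force: 24.9
[283.56748824 213.85690504]
```

View pics/c6.png

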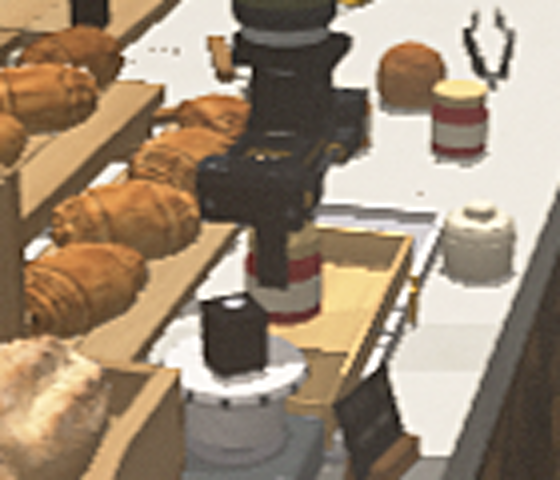

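```bash
python3 -m inch '0 0 .03 0 .05;0 0 .015 0 .05;0 0 .005 0 .05;0 0 .003 0 .05;0 0 0 0 .05;0 0 0 0 .05'
```

```text
clock: 7.6
tcp_pos: [0.4996, 0.1289, 0.0702]
ee_rot: [180.0, 0.1, 180.0]
ft_force: [1.4, -0.5, -2.2]
opening: 0.0543
gripper_force: 24.9
```

```bash
python3 -m inch '0 0 .001 0 .05;0 0 .001 0 .05;0 0 0 0 .05;0 0 0 0 .072;0 0 0 0 .072;0 0 0 0 .072;0 0 -.03 0 .072;0 0 -.04 0 .072;0 0 -.04 0 .072;0 0 0 0 .087'
python3 - <<'E'
from h import *
a=ctrl.capture("top");cv2.imwrite("pics/t2.png",a)
for c in blobs(a,(18,60,150),(35,160,255),(360,190,440,250)): r=cv2.minAreaRect(c);print(r,w("top",*r[0],.066))
E
```

```text
clock: 8.85
tcp_pos: [0.5015, 0.1294, 0.1811]
ee_rot: [179.8, 0.4, 180.0]
ft_force: [0.5, 0.4, -0.4]
opening: 0.0765
gripper_force: 0.0
((415.90008544921875, 227.80001831054688), (15.652474403381348, 15.205260276794434), 63.43495178222656) [ 0.47242539 -0.41947159  0.066     ]
```

```bash
python3 -m inch '.0029 -.055 0 0 .087;.0029 -.055 0 0 .087;.0029 -.055 0 0 .087;.0029 -.055 0 0 .087;.0029 -.055 0 0 .087;.0029 -.055 0 0 .087;.0029 -.055 0 0 .087;.0029 -.055 0 0 .087;.0029 -.055 0 0 .087;.0029 -.055 .03 0 .087;0 0 0 0 .087;0 0 0 0 .087'
python3 - <<'E'
from h import *
print(ctrl.observe()["joint_pos"])
a=ctrl.capture("top");b=ctrl.capture("side");
for c in blobs(a,(18,60,150),(35,160,255),(215,190,440,250)): r=cv2.minAreaRect(c);print(r,w("top",*r[0],.066))
c=np.hstack([cv2.resize(a[180:260,210:460],None,fx=1.6,fy=1.6),])
c=cv2.resize(a[180:260,210:460],(500,160));d=cv2.resize(b[150:310,225:365],(500,571)[0:2]) ;d=d[:440]
cv2.imwrite("pics/c7.png",np.vstack([c,d]))
E
```

```text
clock: 10.4
tcp_pos: [0.4694, -0.4203, 0.146]
ee_rot: [179.9, -0.1, 179.9]
ft_force: [-0.2, 1.0, -0.2]
opening: 0.087
gripper_force: 0.0
[  7.71286063  23.08582128  40.16234104  94.06269955 -15.71554534
  68.80775352 141.33570791]
((418.5, 226.5), (11.0, 7.0), 90.0) [ 0.47687037 -0.42802281  0.066     ]
((269.0, 217.0), (92.0, 32.0), 0.0) [0.4982756  0.06413242 0.066     ]
```

View pics/c7.png

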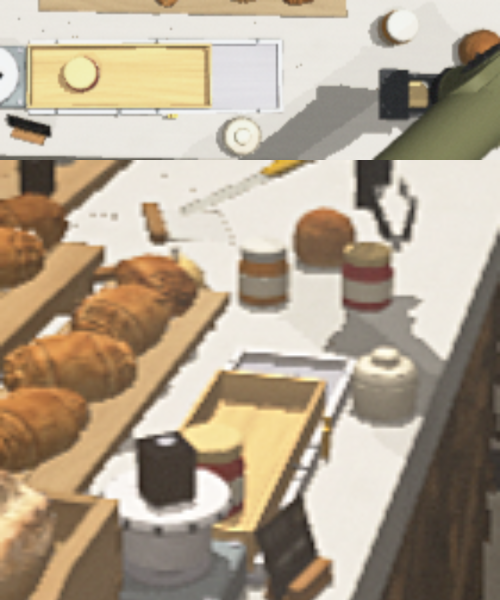

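Jar A stands in the tray, lid at px (250,216). Jars B and W haven't moved, so I'm grasping B now.

```bash
python3 -m inch '-.003 0 .03 0 .087;0 0 .04 0 .087;0 0 .023 0 .087;0 0 0 0 .087;0 0 0 0 .05;0 0 0 0 .05;0 0 0 0 .05;0 0 0 0 .05;0 0 0 0 .05;0 0 -.03 0 .05;0 0 -.04 0 .05;0 0 -.04 0 .05;0 0 0 0 .05' 25
```

```text
clock: 12.12
tcp_pos: [0.4742, -0.423, 0.1679]
ee_rot: [-179.8, 0.3, 180.0]
ft_force: [-0.0, 0.0, -1.0]
opening: 0.0561
gripper_force: 25.0
```

```bash
python3 -m inch '-.0029 .0516 0 0 .05;-.0029 .0516 0 0 .05;-.0029 .0516 0 0 .05;-.0029 .0516 0 0 .05;-.0029 .0516 0 0 .05;-.0029 .0516 0 0 .05;-.0029 .0516 0 0 .05;-.0029 .0516 0 0 .05;-.0029 .0516 0 0 .05;0 0 0 0 .05;0 0 .04 0 .05;0 0 0 0 .05;0 0 0 0 .05'
```

```text
clock: 13.75
tcp_pos: [0.4993, 0.0425, 0.1249]
ee_rot: [-180.0, -0.0, 179.9]
ft_force: [0.4, 0.1, -0.9]
opening: 0.0564
gripper_force: 25.0
```

```bash
python3 -m inch '0 -.001 .03 0 .05;0 0 .017 0 .05;0 0 .005 0 .05;0 0 .002 0 .05;0 0 0 0 .05;0 0 0 0 .05'
```

```text
clock: 14.5
tcp_pos: [0.4997, 0.0425, 0.0713]
ee_rot: [180.0, 0.1, 180.0]
ft_force: [0.8, 0.7, -0.9]
opening: 0.0559
gripper_force: 25.0
```

```bash
python3 -m inch '0 0 .0015 0 .05;0 0 0.0015 0 .05;0 0 0 0 .05;0 0 0 0 .072;0 0 0 0 .072;0 0 0 0 .072;0 0 -.03 0 .072;0 0 -.04 0 .072;0 0 -.04 0 .072;0 0 0 0 .087'
python3 - <<'E'
from h import *
a=ctrl.capture("top");
m=a[175:210,385:435]
for c in blobs(a,(0,0,225),(180,30,255),(395,180,425,207)): r=cv2.minAreaRect(c);print(r,w("top",*r[0],.066))
c=cv2.resize(a[180:260,210:460],(750,240),interpolation=cv2.INTER_CUBIC);cv2.imwrite("pics/c8.png",c)
E
```

```text
clock: 15.75
tcp_pos: [0.5015, 0.0427, 0.1808]
ee_rot: [179.9, 0.4, 180.0]
ft_force: [0.3, -0.5, -0.2]
opening: 0.0764
gripper_force: 0.0
((409.5, 193.0), (26.0, 29.0), 90.0) [ 0.58700204 -0.39834208  0.066     ]
```

View pics/c8.png

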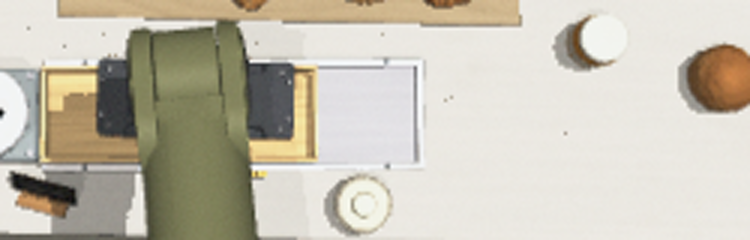

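The white-lid jar is still at px (411,193).

```bash
python3 -m inch '-.0096 -.0495 0 0 .087;-.0096 -.0495 0 0 .087;-.0096 -.0495 0 0 .087;-.0096 -.0495 0 0 .087;-.0096 -.0495 0 0 .087;-.0096 -.0495 0 0 .087;-.0096 -.0495 0 0 .087;-.0096 -.0495 0 0 .087;-.0096 -.0495 .03 0 .087;0 0 0 0 .087;0 0 0 0 .087'
python3 - <<'E'
from h import *
a=ctrl.capture("top");b=ctrl.capture("side")
for c in blobs(a,(18,60,150),(35,160,255),(215,190,440,250)): r=cv2.minAreaRect(c);print(r,w("top",*r[0],.066))
c=cv2.resize(a[180:260,210:460],(500,160));d=cv2.resize(b[150:310,225:365],(500,571)) ;d=d[:440]
cv2.imwrite("pics/c9.png",np.vstack([c,d]))
E
```

```text
clock: 17.18
tcp_pos: [0.5849, -0.4024, 0.1458]
ee_rot: [179.9, -0.1, 180.0]
ft_force: [-0.6, 0.2, 0.1]
opening: 0.0872
gripper_force: 0.0
((269.0, 217.0), (92.0, 32.0), 0.0) [0.4982756  0.06413242 0.066     ]
```

View pics/c9.png

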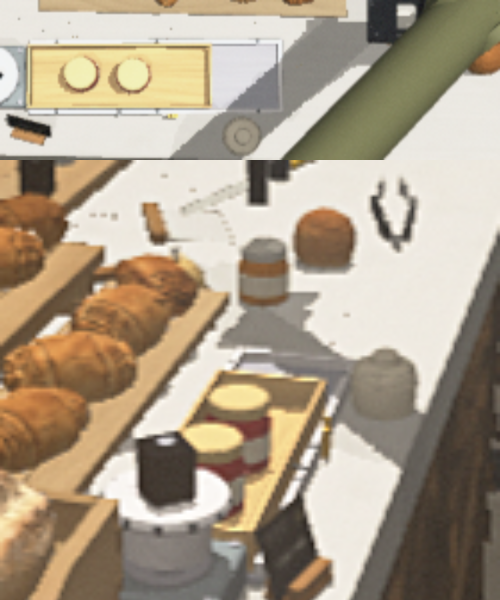

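Two jars are standing in the tray. Grasping W.

```bash
python3 -m inch '-.003 0 .03 0 .087;0 0 .04 0 .087;0 0 .023 0 .087;0 0 0 0 .087;0 0 0 0 .05;0 0 0 0 .05;0 0 0 0 .05;0 0 0 0 .05;0 0 0 0 .05;0 0 -.03 0 .05;0 0 -.04 0 .05;0 0 -.04 0 .05;0 0 0 0 .05;0 0 0 0 .05' 25
```

```text
clock: 19.02
tcp_pos: [0.5878, -0.4026, 0.1629]
ee_rot: [179.9, -0.1, 180.0]
ft_force: [0.8, 0.7, -2.9]
opening: 0.0565
gripper_force: 25.0
```

```bash
python3 -m inch '.0124 .0511 0 0 .05;.0124 .0511 0 0 .05;.0124 .0511 0 0 .05;.0124 .0511 0 0 .05;.0124 .0511 0 0 .05;.0124 .0511 0 0 .05;.0124 .0511 0 0 .05;0 0 0 0 .05;0 0 .04 0 .05;0 0 .03 0 .05;0 0 .017 0 .05;0 0 .005 0 .05;0 0 .002 0 .05;0 0 0 0 .05;0 0 0 0 .05'
```

```text
clock: 20.9
tcp_pos: [0.5024, -0.0454, 0.0714]
ee_rot: [180.0, 0.1, 180.0]
ft_force: [0.9, -0.1, -2.2]
opening: 0.0565
gripper_force: 25.0
```

```bash
python3 -m inch '0 0 .0015 0 .05;0 0 0.0015 0 .05;0 0 0 0 .05;0 0 0 0 .072;0 0 0 0 .072;0 0 0 0 .072;0 0 -.03 0 .072;0 0 -.04 0 .072;0 0 -.04 0 .072;0 0 -.06 0 .087;0 0 -.04 0 .087'
python3 - <<'E'
from h import *
np.set_printoptions(precision=4,suppress=True)
for z in (0,.05,.08,.1,.12,.15,.2): print(z,w("top",197,211,z),w("side",259,254,z), w("top",204.2,217.3,.103) if z==0 else "")
s=cv2.imread("pics/side0.png");t=cv2.imread("pics/top0.png")
c=np.hstack([cv2.resize(s[220:390,140:320],(423,400),interpolation=cv2.INTER_CUBIC),cv2.resize(t[160:245,160:240],(376,400),interpolation=cv2.INTER_CUBIC)])
cv2.imwrite("pics/c10.png",c)
E
```

```text
clock: 22.28
tcp_pos: [0.5024, -0.0456, 0.2803]
ee_rot: [180.0, 0.2, 180.0]
ft_force: [0.3, -0.1, -0.2]
opening: 0.0833
gripper_force: 0.0
0 [0.5175 0.3135 0.    ] [0.5662 0.1675 0.    ] [0.4911 0.2712 0.103 ]
0.05 [0.5143 0.3045 0.05  ] [0.5358 0.2528 0.05  ] 
0.08 [0.5124 0.2992 0.08  ] [0.5175 0.304  0.08  ] 
0.1 [0.5111 0.2956 0.1   ] [0.5053 0.3381 0.1   ] 
0.12 [0.5098 0.2921 0.12  ] [0.4931 0.3722 0.12  ] 
0.15 [0.5079 0.2867 0.15  ] [0.4748 0.4234 0.15  ] 
0.2 [0.5047 0.2778 0.2   ] [0.4443 0.5087 0.2   ]
```

View pics/c10.png

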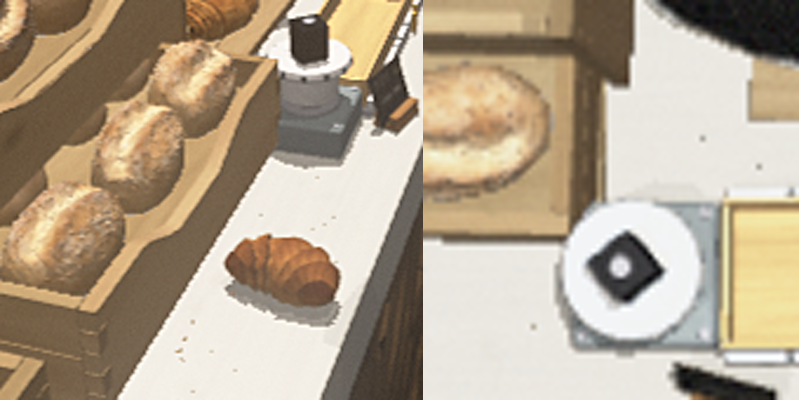

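Crate top near the gearbox triangulates to z≈0.08, so the gripper clears it. The block is turned about 44° in world.

```bash
python3 -m inch '.0017 .0526 0 0 .087;.0017 .0526 0 0 .087;.0017 .0526 0 0 .087;.0017 .0526 0 0 .087;.0017 .0526 0 0 .087;.0017 .0526 0 0 .087;0 0 0 -8.8 .087;0 0 0 -8.8 .087;0 0 0 -8.8 .087;0 0 0 -8.8 .087;0 0 0 -8.8 .087;0 0 .03 0 .087;0 0 .03 0 .087;0 0 0 0 .087;0 0 0 0 .087'
python3 - <<'E'
from h import *
print(ctrl.observe()["joint_pos"])
E
```

```text
clock: 24.15
tcp_pos: [0.4922, 0.2704, 0.2187]
ee_rot: [-180.0, 0.1, -136.0]
ft_force: [0.9, 0.6, 0.8]
opening: 0.0871
gripper_force: 0.0
[-44.26044263   8.21617613  14.08707369  98.39306715  -2.07745248
  73.57219804 104.2518324 ]
```

Descend to z 0.130, close gently, and read the forces.

```bash
python3 -m inch '0 0 .03 0 .087;0 0 .03 0 .087;0 0 .02 0 .087;0 0 .008 0 .087;0 0 0 0 .087;0 0 0 0 .03;0 0 0 0 .03;0 0 0 0 .03;0 0 0 0 .03;0 0 0 0 .03;0 0 0 0 .03;0 0 0 0 .03;0 0 0 0 .03' 8
python3 - <<'E'
from h import *
s=ctrl.observe();print(s["moment"],s["joint_pos"][6])
E
```

```text
clock: 25.78
tcp_pos: [0.4915, 0.2705, 0.1297]
ee_rot: [180.0, 0.0, -136.0]
ft_force: [-1.3, 0.6, 0.6]
opening: 0.0366
gripper_force: 7.8
[0.32052531 0.35069167 0.00834906] 105.19699742650582
```

```bash
python3 -m inch '0 0 .001 0 .03;0 0 0 0 .03;0 0 0 0 .03;0 0 0 5 .03;0 0 0 5 .03;0 0 0 0 .03;0 0 0 0 .03'
python3 - <<'E'
from h import *
s=ctrl.observe();print(s["moment"],s["joint_pos"][6])
E
```

```text
clock: 26.65
tcp_pos: [0.4918, 0.2707, 0.1294]
ee_rot: [180.0, 0.1, -145.9]
ft_force: [-2.8, 1.0, 5.1]
opening: 0.036
gripper_force: 8.0
[ 0.37958602  0.66340936 -0.11829739] 95.51561261119838
```

```bash
cat > f.py <<'E'
from workcell import ctrl
s=ctrl.observe();print("Mz",s["moment"].round(3),"q7",s["joint_pos"][6].round(1))
E
python3 -m inch '0 0 0 5 .03;0 0 0 5 .03;0 0 0 5 .03;0 0 0 0 .03'; python3 f.py;  python3 -m inch '0 0 0 0 .03'
```

```text
clock: 27.15
tcp_pos: [0.4907, 0.2711, 0.1277]
ee_rot: [179.9, -0.1, -160.8]
ft_force: [-1.0, 4.5, -4.6]
opening: 0.0363
gripper_force: 8.0
Mz [1.16  0.489 0.023] q7 80.9
clock: 27.28
tcp_pos: [0.4908, 0.271, 0.1278]
ee_rot: [180.0, -0.1, -160.8]
ft_force: [-1.5, 4.5, -4.9]
opening: 0.0361
gripper_force: 8.0
```

```bash
python3 -m inch '0 0 0 5 .03;0 0 0 5 .03;0 0 0 5 .03;0 0 0 0 .03;0 0 0 0 .03'; python3 f.py
```

```text
clock: 27.9
tcp_pos: [0.4907, 0.2704, 0.1282]
ee_rot: [-180.0, -0.1, -175.8]
ft_force: [-4.3, 3.0, -2.6]
opening: 0.0383
gripper_force: 8.3
Mz [0.92  0.858 0.311] q7 66.2
```

Fz went to −4.6 N, the wheel's weight, so the key seems to have opened. I'll let go so it can drop.

```bash
python3 -m inch '0 0 0 -5 .03;0 0 0 -5 .03;0 0 0 0 .05;0 0 0 0 .05;0 0 0 0 .05;0 0 0 0 .05;0 0 0 0 .05'; python3 f.py
python3 - <<'E'
from h import *
b=ctrl.capture("side");t=ctrl.capture("top")
c=np.hstack([cv2.resize(b[205:305,230:330],(400,400),interpolation=cv2.INTER_CUBIC),cv2.resize(cv2.imread("pics/side0.png")[205:305,230:330],(400,400),interpolation=cv2.INTER_CUBIC)])
cv2.imwrite("pics/c11.png",c)
E
```

```text
clock: 28.78
tcp_pos: [0.4918, 0.27, 0.1288]
ee_rot: [-180.0, 0.0, -166.0]
ft_force: [0.4, 0.8, 0.1]
opening: 0.0498
gripper_force: 0.0
Mz [0.037 0.03  0.024] q7 75.9
```

View pics/c11.png

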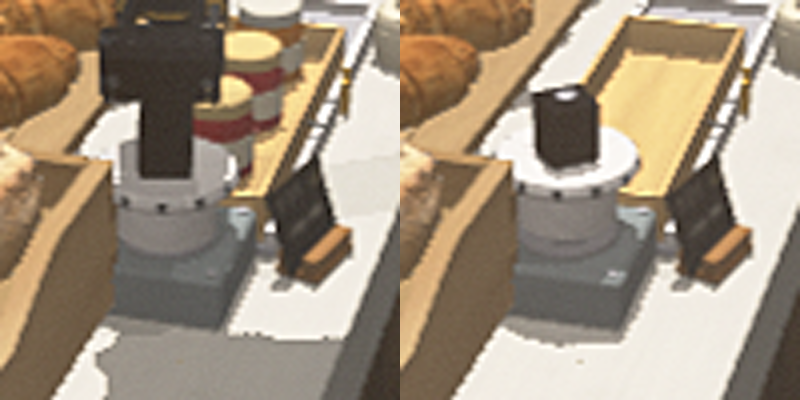

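The disc has dropped about 3 px (≈10 mm), and all three jars are in the tray. I'll check by lowering to z 0.119, which the disc would block if the wheel were still high, then grip.

```bash
python3 -m inch '0 0 .004 0 .05;0 0 .003 0 .05;0 0 .003 0 .05;0 0 0 0 .05;0 0 0 0 .05'; python3 -m inch '0 0 0 0 .03;0 0 0 0 .03;0 0 0 0 .03;0 0 0 0 .03;0 0 0 0 .03;0 0 0 0 .03;0 0 0 0 .03' 20; python3 f.py
```

```text
clock: 29.5
tcp_pos: [0.4918, 0.2702, 0.1187]
ee_rot: [180.0, 0.0, -166.0]
ft_force: [-0.1, 0.8, 0.0]
opening: 0.0502
gripper_force: 0.0
clock: 30.38
tcp_pos: [0.4915, 0.2717, 0.1193]
ee_rot: [179.9, 0.1, -166.0]
ft_force: [-2.4, 5.1, 4.1]
opening: 0.0357
gripper_force: 19.9
Mz [1.26  0.529 0.   ] q7 76.0
```

```bash
python3 -m inch '0 0 0 0 .045;0 0 0 0 .045;0 0 0 0 .045;0 0 .003 0 .045;0 0 .002 0 .045;0 0 0 0 .045;0 0 0 0 .045';python3 -m inch '0 0 .0015 0 .045;0 0 0 0 .045;0 0 0 0 .045'
```

```text
clock: 31.25
tcp_pos: [0.4917, 0.27, 0.1136]
ee_rot: [-180.0, -0.0, -166.0]
ft_force: [0.5, 0.1, 0.6]
opening: 0.0451
gripper_force: 0.0
clock: 31.62
tcp_pos: [0.4917, 0.2702, 0.1122]
ee_rot: [180.0, 0.0, -166.0]
ft_force: [-0.2, -0.4, 0.5]
opening: 0.0451
gripper_force: 0.0
```

No contact down to TCP z 0.112, so the wheel is fully keyed. Grip firmly and start winding clockwise.

```bash
python3 -m inch '0 0 -.005 0 .045;0 0 0 0 .03;0 0 0 0 .03;0 0 0 0 .03;0 0 0 0 .03;0 0 0 0 .03;0 0 0 8 .03;0 0 0 8 .03;0 0 0 8 .03;0 0 0 8 .03;0 0 0 8 .03;0 0 0 0 .03;0 0 0 0 .03' 50; python3 f.py
python3 - <<'E'
from h import *
a=ctrl.capture("top");cv2.imwrite("pics/t3.png",a)
for c in blobs(a,(12,60,120),(32,200,255),(215,190,345,250),100): print(cv2.boundingRect(c))
E
```

```text
clock: 33.25
tcp_pos: [0.4907, 0.2734, 0.1181]
ee_rot: [179.8, -0.1, 154.1]
ft_force: [-4.1, 8.1, 5.8]
opening: 0.0357
gripper_force: 49.8
Mz [ 1.481  0.916 -0.093] q7 37.1
(227, 201, 92, 33)
```

```bash
python3 -m inch '0 0 0 9 .03;0 0 0 9 .03;0 0 0 9 .03;0 0 0 9 .03;0 0 0 9 .03;0 0 0 9 .03;0 0 0 9 .03;0 0 0 9 .03;0 0 0 9 .03;0 0 0 9 .03;0 0 0 9 .03;0 0 0 9 .03;0 0 0 9 .03;0 0 0 9 .03;0 0 0 9 .03;0 0 0 9 .03;0 0 0 9 .03;0 0 0 9 .03;0 0 0 9 .03;0 0 0 0 .03' 50; python3 f.py
python3 - <<'E'
from h import *
a=ctrl.capture("top");cv2.imwrite("pics/t4.png",a)
for c in blobs(a,(12,60,120),(32,200,255),(215,190,345,250),100): print(cv2.boundingRect(c))
E
```

```text
clock: 35.8
tcp_pos: [0.4944, 0.2726, 0.1182]
ee_rot: [-179.7, -0.3, -17.0]
ft_force: [6.3, 7.5, -2.7]
opening: 0.0356
gripper_force: 49.8
Mz [ 2.056 -1.271  0.009] q7 -127.4
(241, 201, 93, 33)
```

```bash
python3 -m inch '0 0 0 0 .087;0 0 0 0 .087;0 0 0 0 .087;0 0 0 -10 .087;0 0 0 -10 .087;0 0 0 -10 .087;0 0 0 -10 .087;0 0 0 -10 .087;0 0 0 -10 .087;0 0 0 -10 .087;0 0 0 -10 .087;0 0 0 -10 .087;0 0 0 -10 .087;0 0 0 -10 .087;0 0 0 -10 .087;0 0 0 -10 .087;0 0 0 -10 .087;0 0 0 -10 .087;0 0 0 -10 .087;0 0 0 -10 .087' 20; python3 f.py
python3 - <<'E'
from h import *
a=ctrl.capture("top")
cv2.imwrite("pics/c12.png",np.vstack([cv2.resize(a[225:250,255:335],(800,250),interpolation=cv2.INTER_CUBIC),cv2.resize(cv2.imread("pics/top0.png")[225:250,255:335],(800,250),interpolation=cv2.INTER_CUBIC)]))
E
```

```text
clock: 38.35
tcp_pos: [0.4912, 0.2691, 0.1165]
ee_rot: [-179.9, -0.0, 153.3]
ft_force: [0.6, 0.1, 0.6]
opening: 0.0872
gripper_force: 0.0
Mz [ 0.034 -0.017 -0.042] q7 36.4
```

View pics/c12.png

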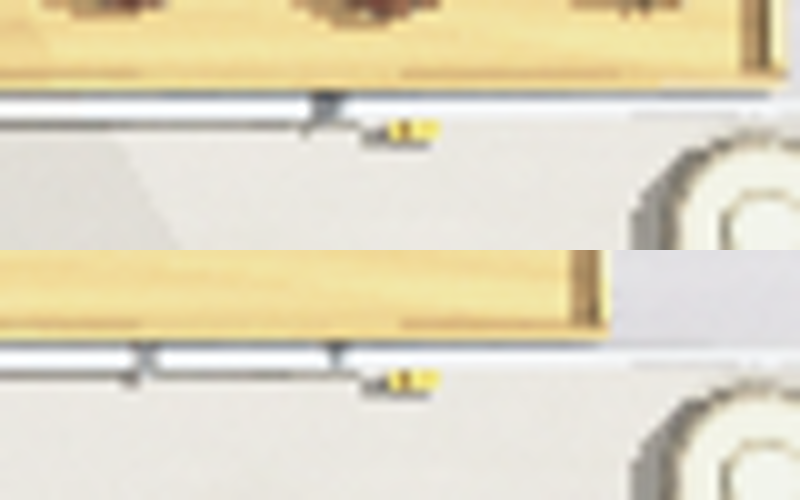

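The pointer is at crop x≈327 and the marker foot centre at ≈414, so 8.7 px ≈ 29 mm remain, about 105°. I'll turn the tool 10° further back to line up with the block, grip and wind.

```bash
python3 -m inch '0 0 0 -9.8 .087;0 0 0 0 .03;0 0 0 0 .03;0 0 0 0 .03;0 0 0 0 .03;0 0 0 0 .03;0 0 0 0 .03;0 0 0 0 .03;0 0 0 0 .03' 50; python3 f.py; python3 -m inch '0 0 0 8 .03;0 0 0 8 .03;0 0 0 8 .03;0 0 0 8 .03;0 0 0 8 .03;0 0 0 8 .03;0 0 0 8 .03;0 0 0 8 .03;0 0 0 8 .03;0 0 0 8 .03;0 0 0 8 .03;0 0 0 0 .03;0 0 0 0 .03';python3 f.py
python3 - <<'E'
from h import *
a=ctrl.capture("top");cv2.imwrite("pics/t5.png",a);b=ctrl.capture("side");cv2.imwrite("pics/s5.png",b)
for c in blobs(a,(12,60,120),(32,200,255),(215,190,345,250),100): print(cv2.boundingRect(c))
# dark profile at the rows of pointer (px rows 234..237)
for n in ("top0","t4","t5"):
    im=cv2.cvtColor(cv2.imread(f"pics/{n}.png"),cv2.COLOR_BGR2GRAY).astype(int)
    print(n,im[235:237,262:304].mean(0).astype(int).tolist())
E
```

```text
clock: 39.52
tcp_pos: [0.4924, 0.2727, 0.1176]
ee_rot: [179.7, 0.1, 162.8]
ft_force: [2.1, 4.4, -1.8]
opening: 0.0357
gripper_force: 49.9
Mz [ 1.123 -0.617  0.07 ] q7 45.6
clock: 41.15
tcp_pos: [0.4916, 0.2744, 0.1177]
ee_rot: [180.0, -0.4, 74.9]
ft_force: [1.2, 7.0, -2.5]
opening: 0.0357
gripper_force: 49.9
Mz [ 1.865 -0.052  0.058] q7 -39.8
(248, 201, 93, 33)
top0 [241, 241, 241, 241, 241, 241, 196, 161, 185, 238, 241, 241, 241, 241, 241, 241, 241, 241, 241, 241, 241, 241, 242, 241, 241, 230, 163, 211, 240, 243, 243, 242, 243, 241, 242, 242, 243, 242, 242, 243, 242, 242]
t4 [241, 240, 241, 241, 241, 241, 241, 241, 241, 241, 241, 241, 241, 241, 241, 241, 241, 241, 241, 241, 241, 241, 241, 241, 154, 133, 150, 211, 240, 243, 243, 242, 243, 241, 242, 242, 242, 243, 243, 243, 242, 243]
t5 [241, 241, 241, 241, 241, 241, 241, 241, 241, 241, 241, 241, 241, 241, 241, 241, 241, 241, 241, 241, 241, 241, 241, 241, 241, 230, 164, 213, 240, 243, 242, 208, 145, 161, 239, 242, 242, 243, 243, 243, 243, 242]
```

Run:
```python
from h import *
a=cv2.imread("pics/top0.png");h=cv2.cvtColor(a,cv2.COLOR_BGR2HSV)
print(h[236:241,289:303,1]);print(h[236:241,289:303,2])
for z,v in ((.03,235.5),): print([w("top",u,v,z)[1].round(4) for u in (269.07,294.25)])
print([w("top",u,238,z)[1].round(4) for u,z in ((296,0.004),(297,.004),(295.5,.039),(296.5,.039))])
a=cv2.imread("pics/s5.png");p=px("side",[.43,-.025,.02]);u,v=map(int,p);print(p)
cv2.imwrite("pics/c13.png",cv2.resize(a[v-30:v+30,u-40:u+40],(800,600),interpolation=cv2.INTER_CUBIC))
```

```text
[[  7   5   3   2   3   1   3   5   2   3   1   1   1   0]
 [ 17  16   9  10  35 100 122 100 120 109  16  10  11  10]
 [ 11   9  17  12  43 120 130 104 114  88  14   9  10   9]
 [ 11   9  15  14  13  28  29  29  17  10  10  10   9  10]
 [ 10  10  10  11  10  10   9  10  10  10   9  10   9   9]]
[[221 241 243 244 242 242 240 241 240 242 242 242 242 241]
 [178 179 223 226 206 238 175 239 235 240 235 235 234 234]
 [233 233 168 153 130 232 179 232 237 240 235 234 234 234]
 [235 234 191 179 177 172 168 173 179 231 234 234 234 234]
 [234 235 235 235 234 234 234 235 233 234 234 233 234 234]]
[np.float64(0.0637), np.float64(-0.0207)]
[np.float64(-0.0272), np.float64(-0.0306), np.float64(-0.0249), np.float64(-0.0282)]
[317.08661714 226.76598213]
```

View pics/c13.png

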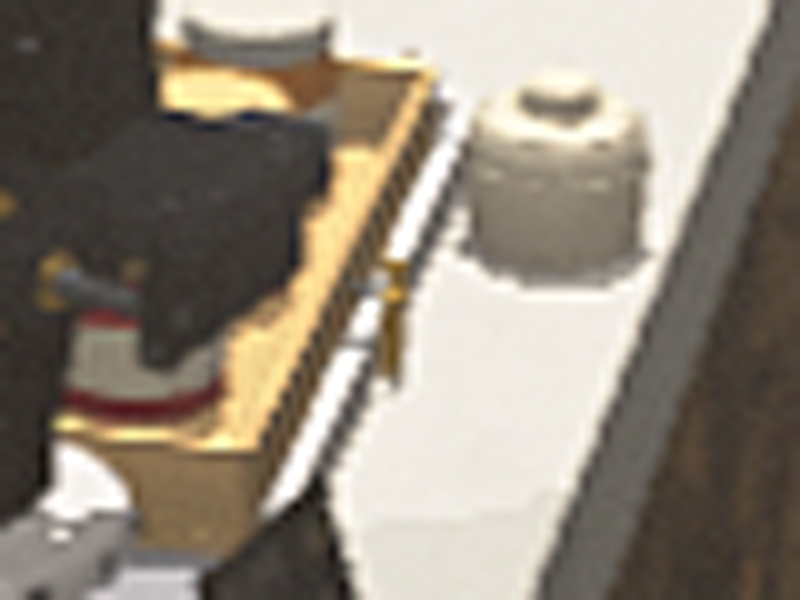

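Fit from the foot columns: the marker is at y≈−0.0265 and the pointer at −0.0207. The remaining 5.7 mm is about 20°.

```bash
python3 -m inch '0 0 0 7 .03;0 0 0 7 .03;0 0 0 6 .03;0 0 0 0 .03;0 0 0 0 .03;0 0 0 0 .03';python3 f.py
python3 - <<'E'
from h import *
a=ctrl.capture("top");cv2.imwrite("pics/t6.png",a)
im=cv2.cvtColor(a,cv2.COLOR_BGR2GRAY).astype(float)
p=242-im[235:237,290:302].mean(0);p=np.clip(p,0,None);p[p<4]=0;u=(p*np.arange(290,302)).sum()/p.sum();print(p.round(),u,w("top",u,235.5,.03)[1])
E
```

```text
clock: 42.0
tcp_pos: [0.4918, 0.2749, 0.1177]
ee_rot: [-179.9, -0.4, 54.9]
ft_force: [2.5, 8.0, -3.7]
opening: 0.0355
gripper_force: 49.9
Mz [ 2.194 -0.261  0.027] q7 -59.1
[ 0.  0.  0.  0.  0. 86. 96.  0.  0.  0.  0.  0.] 295.5273224043716 -0.02497422487417661
```

```bash
python3 -m inch '0 0 0 0 .045;0 0 0 0 .045;0 0 0 0 .045;0 0 0 0 .045;0 0 0 0 .045;0 0 0 0 .045;0 -.001 0 0 .03;0 0 0 0 .03;0 0 0 0 .03;0 0 0 0 .03;0 0 0 0 .03;0 0 0 0 .03' 30; python3 -m inch '0 0 -.005 0 .03;0 0 -.005 0 .03;0 0 -.004 0 .03;0 0 0 0 .03;0 0 0 0 .03;0 0 0 0 .03';python3 f.py
```

```text
clock: 43.55
tcp_pos: [0.4901, 0.2713, 0.1172]
ee_rot: [-179.9, 0.0, 54.8]
ft_force: [-5.5, 2.2, 4.2]
opening: 0.0358
gripper_force: 29.9
clock: 44.3
tcp_pos: [0.4908, 0.2705, 0.131]
ee_rot: [180.0, 0.0, 54.8]
ft_force: [-0.4, 0.2, -2.9]
opening: 0.0352
gripper_force: 29.8
Mz [-0.064  0.077 -0.007] q7 -59.7
```

```bash
python3 -m inch '0 0 0 -5 .03;0 0 0 -5 .03;0 0 0 0 .03;0 0 0 0 .03;0 0 0 0 .03;0 0 0 0 .03';python3 f.py
python3 - <<'E'
from h import *
a=ctrl.capture("top");im=cv2.cvtColor(a,cv2.COLOR_BGR2GRAY).astype(float)
print((242-im[235:237,290:302].mean(0)).round())
E
```

```text
clock: 45.05
tcp_pos: [0.4909, 0.2706, 0.1311]
ee_rot: [180.0, 0.0, 64.8]
ft_force: [-0.2, -0.7, -5.0]
opening: 0.0362
gripper_force: 29.8
Mz [-0.136  0.145 -0.042] q7 -50.0
[ 2. -1. -2.  0. -1. 87. 97.  2. -0. -1. -1. -1.]
```

The wheel is off the key: the turning moment is near zero, it carries its full weight, and the tray hasn't moved. I'll turn it well clear and set it down.

```bash
python3 -m inch '0 0 0 -8 .03;0 0 0 -8 .03;0 0 0 -8 .03;0 0 0 -8 .03;0 0 0 -8 .03;0 0 0 -8 .03;0 0 0 -8 .03;0 0 0 0 .03;0 0 .002 0 .03;0 0 .001 0 .03;0 0 0 0 .03;0 0 0 0 .03'; python3 -m inch '0 0 .0007 0 .03;0 0 0 0 .03;0 0 0 0 .03'
```

```text
clock: 46.6
tcp_pos: [0.4933, 0.2714, 0.1296]
ee_rot: [179.7, 0.0, 120.7]
ft_force: [6.0, 1.6, -2.6]
opening: 0.0363
gripper_force: 29.8
clock: 46.98
tcp_pos: [0.4933, 0.2714, 0.129]
ee_rot: [179.7, 0.0, 120.7]
ft_force: [6.1, 0.2, -1.1]
opening: 0.036
gripper_force: 29.8
```

```bash
python3 -m inch '0 0 .0008 0 .03;0 0 .0007 0 .03;0 0 0 0 .03;0 0 0 0 .03'; python3 -m inch '0 0 0 0 .05;0 0 0 0 .05;0 0 0 0 .06;0 0 0 0 .06;0 0 0 0 .06;0 0 -.02 0 .06;0 0 -.04 0 .06;0 0 -.05 0 .06;0 0 -.05 0 .087;0 0 -.03 0 .087;0 0 0 0 .087'
```

```text
clock: 47.48
tcp_pos: [0.4933, 0.2714, 0.1275]
ee_rot: [179.7, 0.0, 120.7]
ft_force: [5.2, 1.1, -1.6]
opening: 0.0358
gripper_force: 29.8
clock: 48.85
tcp_pos: [0.492, 0.2712, 0.3189]
ee_rot: [179.7, -0.0, 120.8]
ft_force: [-0.0, -0.3, -0.3]
opening: 0.0815
gripper_force: 0.0
```

```bash
python3 -m inch '.045 -.0056 0 0 .087;.045 -.0056 0 0 .087;.045 -.0056 0 0 .087;.045 -.0056 0 0 .087;.045 -.0056 0 0 .087;0 0 0 0 .087;0 0 0 0 .087'
python3 - <<'E'
from h import *
a=ctrl.capture("top");cv2.imwrite("pics/t7.png",a);b=ctrl.capture("side");cv2.imwrite("pics/s7.png",b)
im=cv2.cvtColor(a,cv2.COLOR_BGR2GRAY).astype(float);print((242-im[235:237,290:302].mean(0)).round())
s0=cv2.imread("pics/side0.png")
f=lambda i:cv2.resize(i[205:280,245:320],(400,400),interpolation=cv2.INTER_CUBIC)
t=cv2.resize(a[192:247,188:353],(800,266)[0:2],interpolation=cv2.INTER_CUBIC)[:200]
cv2.imwrite("pics/c14.png",np.vstack([np.hstack([f(b),f(s0)]),t]))
E
```

```text
clock: 49.72
tcp_pos: [0.3519, 0.4488, 0.3148]
ee_rot: [-179.9, 0.1, 120.8]
ft_force: [0.3, -0.9, 0.4]
opening: 0.0869
gripper_force: 0.0
[ 2. -1. -1.  0. -1. 84. 96.  2. -1. -1. -1. -1.]
```

View pics/c14.png

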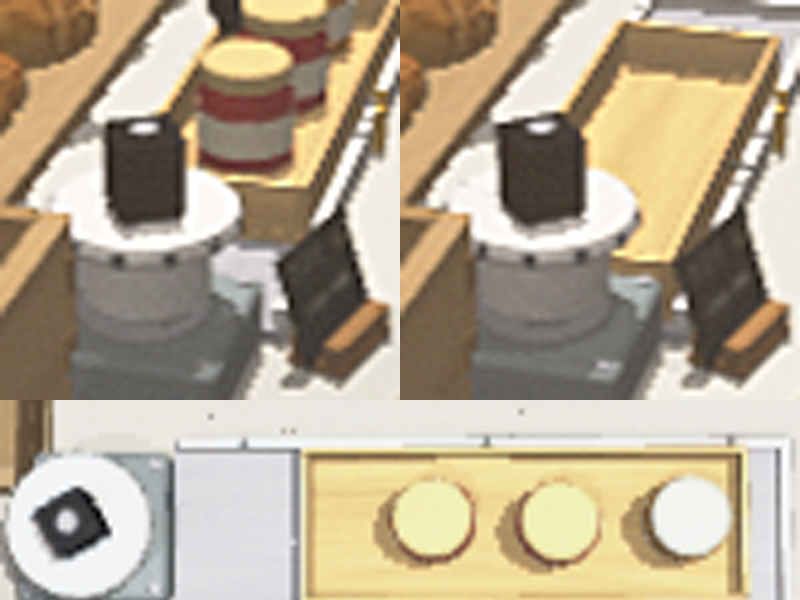

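All three jars stand upright in the tray. The wheel is level, at the same height as in the starting image, and the pointer is at px ≈295.5 against the marker at ≈295.8. Handing in.

```bash
python3 -c "
from workcell import ctrl
print(ctrl.finish_job())"
```

```text
the job is handed in; nothing more can be done
None
```

The job is handed in, with no verdict returned: all three jars stand upright in the tray, the pointer is about 1 mm from the brass marker by camera estimate, and the handwheel rests level and off its key.

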